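# Cap a blood tube in the ratchet clamp

### The job

Close the bench clamp on the purple-capped blood tube: work the yellow-padded handle towards the fixed handle until the jaws have the tube against the far jaw and then on for two more ratchet clicks, so that the clamp holds the tube by itself when you let go. While it is clamped, press the raised purple cap gently down until it is fully home. Then press the yellow pad down, sideways to the scissors, to free the ratchet and leave the handles sprung wide open with the capped tube standing in its foot; do not crack the tube with force and leave the other things where they are.

Things in the scene. Friction and masses are not known exactly. Their poses are not given: they have to be found in the camera images.
- station: Bench-mounted scissor clamp (big hemostat lying flat) on a white base plate 270 x 150 x 12 mm that never moves; new place and yaw each time. Origin: on the table under the pivot. x points from the pivot to the jaws, y to the side where the moving handle stands open, z up. Steel parts lie level, 46 to 54 mm above the table. Beside the yellow disc on its outer (+y) side there is only the base plate.
- fixed_pad (a point): Top centre, 54 mm above the table, of the steel disc (26 mm across) that ends the fixed handle, at x -146, y -39 mm of the station.
- rack_mid (a point): Top centre of the steel rack plate (24 mm along the station's x, 104 mm along y, top 62 mm above the table) that bridges the two handles; the ratchet teeth are on its underside. It springs upward a little at each click.
- thumb (a point): Top centre of the yellow disc (26 mm across, 8 mm thick) that ends the moving handle, 54 mm above the table. Push its outer side level to close the clamp. Pressed straight down it yields on a spring: 1 N to start, 3.5 N at 6 mm (the ratchet is free from about there), 5 N at its hard stop 9 mm down; the handle then springs open to +y, rubbing under the finger that presses.
- handle (a joint): Angle (rad) of the moving handle about the pivot: 0 sprung wide open, grows as it closes, end stop 0.50. The yellow disc's centre is at x = -162 cos(0.5 - q), y = 162 sin(0.5 - q) mm of the station. Eight notches catch at 0.07 and every 0.0545 from there; let go, it falls back to the last one passed. At the disc: opening spring 1.3 N (open) to 2.1 N (at 0.45), a tooth up to 3 N more (mean 1 N).
- jaw_pad: Black sprung rubber pad, face 18 x 20 mm, on the moving jaw; origin at the middle of its face, 45 mm from the pivot, 50 mm above the table. It shoves the loose tube against the far jaw; from then on each notch adds about 8 N on the tube (150 N per rad), and 0.28 of that force is felt at the yellow disc. 7 to 19 N holds the tube firmly (two notches give 8 to 17 N); it cracks at 30 N.
- far_jaw (a point): Middle of the bracket (22 x 25 mm, top 58 mm above the table) that carries the far jaw's black face on a brass screw. The face's setting differs each time and is not measured: the tube is backed by it, and the force begins to climb, at a handle angle anywhere from 0.06 to 0.30, so it must be felt.
- tube: Glass blood tube, 16 mm across and 75 mm tall, with a purple cap; origin at the centre of its underside, z along it. It stands loose in a blue slotted foot (inside 19 x 31 mm, walls 22 mm high, floor 12 mm above the table) between the two jaws.
- foot (a point): Centre of the foot's floor, 12 mm above the table, at x 45, y -6 mm of the station.
- cap (a joint): How far (m) the cap has been pressed down on the tube: 0 to 0.003 at the start, 0.008 fully home (hard stop).
- cap_top (a point): Top centre of the purple cap, 20 mm across and 16 mm tall; 85 mm above the tube's underside when home, up to 93 mm when raised. It slides down against 6 N of friction; the tube stands on the foot's floor. The cap or tube breaks if the robot pushes with more than 30 N.
- tall_rack: Bystander: black rack 100 x 80 x 45 mm with six purple-capped tubes, 107 mm tall in all; origin under its centre.
- vial_rack: Bystander: black rack 90 x 120 x 25 mm with twelve small vials with coloured caps, 59 mm tall in all; origin under its centre.
- jar: Bystander: white jar 70 mm across, 100 mm tall, blue cap; origin under its centre.
- timer: Bystander: white lab timer 60 x 70 x 22 mm; origin under its centre.
- marker: Bystander: black marker 130 x 13 x 13 mm lying near the station's fixed-handle side; origin under its centre.
- cap_dish: Bystander: clear dish 80 x 80 x 22 mm with loose caps; origin under its centre.

How it is judged:
By the outcome, as a careful person would: the job done as asked, in the order asked, and still so for the second after the job is handed in, with the robot touching nothing.
It also fails if it takes over 72 s, if anything falls off the work surface, if the arm or the gripper's body presses on something with over 40 N, if the wrist force passes 120 N, or if a joint passes its speed limit or range.

### The arm

A 6-joint arm with a two-finger parallel gripper is mounted at the origin on the work surface. World frame = base frame: x ahead of the robot, y to its left, z up, the work surface at z = 0. Lengths are in mm, angles in rad, forces in N, time in s.
With the tool pointing down it reaches from about 275 to 750 mm from the base axis. Payload 10.2 kg.
Tool frame: the origin (TCP) lies between the finger pads; the fingertips stand 17 mm ahead of it and the grasp point (between the pads) lies 2 mm behind it; z points along the fingers, y is the line along which they close (so a half turn about z gives the same grasp; the last joint's range is limited). The gripper opens to 85 mm and grips with 20 to 120 N. Pads are 22 mm wide; open, the fingers measure 114 mm over their backs; the gripper's body (76 mm by 85 mm) begins 54 mm behind the grasp point. The pads swing forward as they close: fully open they stand 13 mm farther back than shut.
Start: joints at [-1.365, 0.313, 1.498, -0, 1.331, -0.223], TCP at [218.273, -477.481, 248.294] pointing down, gripper open.
Joint ranges: [-2.94, 2.94], [-0.97, 2.17], [0.19, 2.56], [-1.23, 4.37], [0.02, 3.11], [-2.88, 2.88]. Speed limits (rad/s): [2.39, 2.39, 3.01, 3.14, 3.14, 3.14].

### API

Orientations are given as a unit quaternion [w, x, y, z].
In Python, from rig import * gives the robot as it stands.
- The arm moves only by the tool step_arm, never from a script. Its argument "commands" is text: rows parted by semicolons, each of 7 numbers parted by spaces: the opening, from 0 (shut) to 1 (fully open), then the shift along the tool's x, y, z in cm, then the turn, a rotation vector about the tool's x, y, z in rad. In form: hand x y z rx ry rz; .... A call has 1 to 20 rows; each row is the pose to reach, as a shift and turn from the pose commanded when the call began, along the tool's axes at that moment; what a row does not reach only later rows make up. A row lasts 1/12 s, in which the tool goes at most 41.7 mm and 7.16 degrees, less where a joint would pass 70% of its speed; a pose out of reach is approached as far as the arm can. A call with a gripper value outside its range is refused whole. The fingers move at their own pace and stop on an object; "newtons" is the grip in N (left out, the last holds). Time passes only in rows, so rows that repeat a pose let the fingers close. It gives the time, the measured TCP pose, the force, the opening and the grip force at its end, in the units of the state.
- sense(): the state, without advancing time (a new reading comes with each control period).
- capture(name): name is "scene" or "top"; returns the picture (480x640x3 uint8, red, green, blue); there is no depth.
- camera_model(name): a dict with "mtx" (3x3 intrinsics, pixels), "eye" and "rotation" of the camera in the world. Camera axes: x right, y down, z forward; pixel columns grow to the right and rows downward; lengths in mm; the calibration is good to about 2 mm. A picture is of the moment at which its call begins. camera_model takes no time and is no camera call.
- finish_job(): hands the job in; it is judged then, once.
Trained networks look in the newest picture that a camera, given by its name, has taken for a name from the list of things; names that differ only in an ending like _2 or _b are one class to them, and where a whole thing is asked for, a point or a joint stands for the part that bears it (a point fixed in the world has none). Each returns a list of dicts, best first, with "score" (0 to 1); they miss things now and then, are a little off and sometimes report something else, mostly with a low value. They report only what shows in the picture. A call takes as long as a camera call.
- search_frame(camera, label): "rect" ([centre column, centre row, width, height] in pixels, round what is visible of it).
- trace(camera, label): "mask" (480x640 bool, what is visible of it) and "rect" ([centre column, centre row, width, height] in pixels, round what is visible of it).
- spot_point(camera, label): "xy" ([column, row] in pixels: a listed point, or the origin of a listed thing).
The state is a dict: "time_s": time; "joints": joint angles; "dq": joint speeds; "tau": joint torques, N m; "eef_pos": TCP position; "ee_rot": TCP orientation; "force": force on the tool from outside, world axes, zero at the start; "wrist_torque": the same for the moment, N m; "grip_width": opening from 0.0 (shut) to 1.0 (fully open); "grip_force": force on a finger pad.
Only numpy, scipy, OpenCV 4.12 (cv2) and the standard library are available. Lean on these libraries where they do the work, as an engineer would, in place of code of your own. Each camera call takes 0.05 s, during which the arm holds its last target. There are 200 camera calls.

## Working session

There is one attempt and no reset: what is moved stays moved. The work goes in short steps, Python scripts to look and compute and a tool call to move; the robot and the scene stay as the last step left them, time stands still between calls to the robot, and variables do not carry over. Pictures are saved under pics/ and viewed, at most 12 in all, crops included, and the job is handed in when it is done.

Besides the shell and the picture viewer there is one more tool, called after ">>>" in YAML: its name, and indented under it one key for each argument. step_arm: Moves the arm, as the interface text tells. Its arguments: {"type":"object","properties":{"commands":{"type":"string"},"newtons":{"type":"number"}},"required":["commands"]}

```bash
mkdir -p pics
cat > h.py <<'E'
from rig import *
import numpy as np, cv2
from scipy.spatial.transform import Rotation as R
def ray(cam,px,z):
    m=camera_model(cam);K=np.array(m["mtx"]);Rm=np.array(m["rotation"]);e=np.array(m["eye"])
    d=Rm@np.linalg.solve(K,[px[0],px[1],1.]);return e+d*(z-e[2])/d[2]
def proj(cam,p):
    m=camera_model(cam);c=np.array(m["rotation"]).T@(np.array(p)-np.array(m["eye"]));u=np.array(m["mtx"])@c;return u[:2]/u[2]
E
python3 - <<'E'
from h import *
for c in("top","scene"):
    im=capture(c);cv2.imwrite(f"pics/{c}0.png",im[:,:,::-1])
    print(c,np.round(camera_model(c)["eye"]),np.round(camera_model(c)["rotation"],2).tolist())
    for l,z in(("fixed_pad",54),("thumb",54),("rack_mid",62),("far_jaw",58),("cap_top",104),("foot",12),("station",0)):
        r=spot_point(c,l)
        for d in r[:2]: print(l,round(d["score"],2),np.round(d["xy"]),np.round(ray(c,d["xy"],z),1))
print(sense())
E
```

```text
top [ 388.   -4. 1340.] [0.05, -0.7, 0.72, -0.03]Traceback (most recent call last):
  File "<stdin>", line 7, in <module>
  File "h.py", line 6, in ray
    d=Rm@np.linalg.solve(K,[px[0],px[1],1.]);return e+d*(z-e[2])/d[2]
      ~~^~~~~~~~~~~~~~~~~~~~~~~~~~~~~~~~~~~~
ValueError: matmul: Input operand 1 has a mismatch in its core dimension 0, with gufunc signature (n?,k),(k,m?)->(n?,m?) (size 3 is different from 4)
```

```bash
sed -i 's/Rm=np.array(m\["rotation"\])/Rm=rot(m)/; s/np.array(m\["rotation"\]).T/rot(m).T/' h.py
cat >> h.py <<'E'
def rot(m): return R.from_quat(m["rotation"],scalar_first=True).as_matrix()
E
python3 - <<'E'
from h import *
for c in("top","scene"):
    im=capture(c);cv2.imwrite(f"pics/{c}0.png",im[:,:,::-1])
    print(c,np.round(camera_model(c)["eye"]),np.round(rot(camera_model(c)),2).tolist())
    for l,z in(("fixed_pad",54),("thumb",54),("rack_mid",62),("far_jaw",58),("cap_top",104),("foot",12),("station",0)):
        r=spot_point(c,l)
        for d in r[:2]: print(l,round(d["score"],2),np.round(d["xy"]),np.round(ray(c,d["xy"],z),1))
print(sense())
E
```

```text
top [ 388.   -4. 1340.] [[-0.03, -0.99, 0.12], [-1.0, 0.03, 0.02], [-0.02, -0.12, -0.99]]
fixed_pad 0.78 [370. 267.] [475.7 -95.5  54. ]
fixed_pad 0.2 [456. 181.] [ 666.6 -297.4   54. ]
thumb 0.65 [319. 272.] [468.1  19.2  54. ]
rack_mid 0.94 [350. 251.] [512.6 -50.8  62. ]
far_jaw 0.61 [325. 191.] [651.5   0.9  58. ]
cap_top 0.74 [141. 252.] [519.5 404.  104. ]
cap_top 0.53 [355. 181.] [662.3 -65.9 104. ]
foot 0.8 [350. 191.] [659.1 -57.9  12. ]
station 0.66 [352. 213.] [608.6 -61.9   0. ]
station 0.22 [349. 190.] [664.8 -56.9   0. ]
scene [1259. -340.  699.] [[0.41, 0.55, -0.73], [0.91, -0.23, 0.33], [0.01, -0.8, -0.6]]
fixed_pad 0.65 [275. 247.] [464.4 -92.2  54. ]
thumb 0.63 [320. 235.] [461.7  22.8  54. ]
rack_mid 0.84 [298. 254.] [516.7 -55.8  62. ]
rack_mid 0.26 [139. 272.] [ 442.8 -385.5   62. ]
far_jaw 0.91 [349. 288.] [656.3   0.8  58. ]
cap_top 0.57 [321. 276.] [646.7 -59.1 104. ]
foot 0.95 [324. 312.] [657.6 -54.2  12. ]
station 0.79 [316. 302.] [612.3 -54.5   0. ]
{'time_s': 0.9, 'joints': array([-1.36538863e+00,  3.12907297e-01,  1.49770097e+00, -2.15435994e-05,
        1.33101102e+00, -2.23409354e-01]), 'dq': array([-0.00117429, -0.00040774,  0.00058491, -0.00042316, -0.00052799,
        0.00029512]), 'tau': array([ 1.50498785e-03, -4.12170625e+01, -2.59888458e+01, -6.43758472e-05,
        7.11769280e-04,  2.73153574e-06]), 'eef_pos': array([ 218.27280577, -477.47710942,  248.2900745 ]), 'ee_rot': array([-1.34107652e-05,  9.77101868e-01,  2.12772035e-01, -1.03432861e-05]), 'force': array([ 1.27888687, -0.33313538, -0.01336287]), 'wrist_torque': array([-0.01665318, -0.02222473,  0.00753829]), 'grip_force': 0.0, 'grip_width': 1.002083049247093}
```

View pics/top0.png

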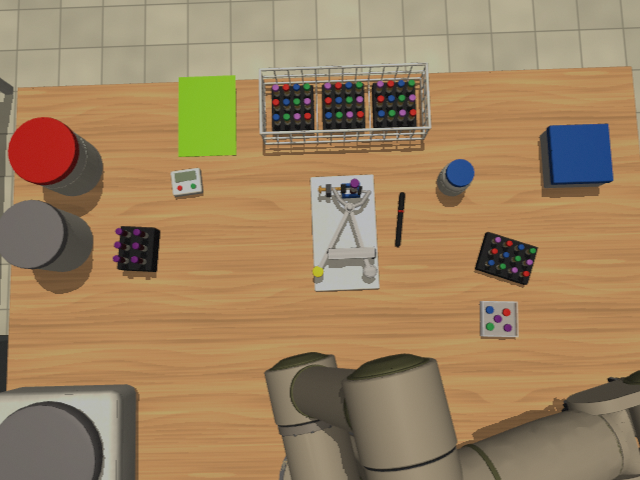

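View pics/scene0.png

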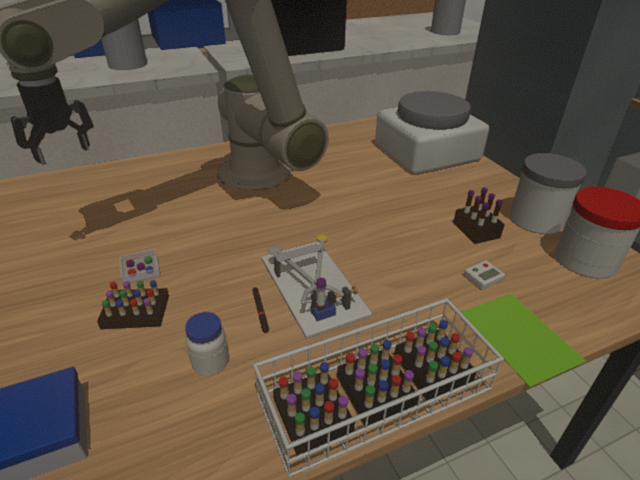

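```bash
cat > fit.py <<'E'
from h import *
from scipy.optimize import least_squares
L={"fixed_pad":(-146,-39,54),"thumb":(-162*np.cos(.5),162*np.sin(.5),54),"foot":(45,-6,12),"station":(0,0,0)}
obs=[]
for c in("top","scene"):
    capture(c)
    for l in L:
        r=spot_point(c,l)
        if r and r[0]["score"]>.5: obs.append((c,l,r[0]["xy"]))
    r=spot_point(c,"cap_top"); 
    for d in r: print(c,"cap",round(d["score"],2),np.round(d["xy"],1),np.round(ray(c,d["xy"],103),1))
    im=cv2.cvtColor(cv2.imread(f"pics/{c}0.png"),cv2.COLOR_BGR2HSV)
    m=cv2.inRange(im,(22,120,100),(34,255,255)); n,_,st,ce=cv2.connectedComponentsWithStats(m)
    for i in range(1,n):
        if st[i,4]>15: print(c,"yellow",st[i],ce[i],ray(c,ce[i],52).round(1))
def w(p,l): cs,sn=np.cos(p[2]),np.sin(p[2]);return np.array([p[0]+cs*l[0]-sn*l[1],p[1]+sn*l[0]+cs*l[1],l[2]])
f=lambda p:np.concatenate([proj(c,w(p,L[l]))-xy for c,l,xy in obs])
s=least_squares(f,[610,-58,0],loss="soft_l1",x_scale=[1,1,.01]);print(s.x)
for (c,l,xy),r in zip(obs,f(s.x).reshape(-1,2)): print(c,l,np.round(xy,1),r.round(1),w(s.x,L[l]).round(1))
im=cv2.imread("pics/top0.png")[165:300,300:400];im=cv2.resize(im,None,fx=4,fy=4,interpolation=cv2.INTER_CUBIC)
jm=cv2.imread("pics/scene0.png")[225:335,255:375];jm=cv2.resize(jm,None,fx=3.3,fy=3.3,interpolation=cv2.INTER_CUBIC)
o=np.zeros((540,800,3),np.uint8);o[:540,:400]=im;o[:363,400:796]=jm;cv2.imwrite("pics/crop.png",o)
E
python3 fit.py
```

```text
top cap 0.5 [350.3 178. ] [669.6 -56.3 103. ]
top cap 0.44 [370.8 273.4] [459.  -93.5 103. ]
top yellow [178  82   1  48  48] [178.  105.5] [866.5 338.1  52. ]
top yellow [222 117  15  39  52] [233.98076923 140.75      ] [777.4 207.6  52. ]
top yellow [178 131   1  26  26] [178.  143.5] [775.1 337.9  52. ]
top yellow [312 266  11  11  95] [317.24210526 271.29473684] [469.9  22.7  52. ]
scene cap 0.56 [272.9 249.4] [ 529.7 -117.   103. ]
scene cap 0.49 [323.3 276.4] [649.3 -54.6 103. ]
scene yellow [317 235  10   7  54] [321.77777778 237.62962963] [470.   23.3  52. ]
scene yellow [531 311  17  16  17] [539.         318.23529412] [871.8 302.7  52. ]
[ 6.13875682e+02 -5.22705958e+01  1.60336494e-02]
top fixed_pad [370.1 271.8] [-0.9 -1.4] [468.5 -93.6  54. ]
top foot [349.9 189.9] [-0.3  1.2] [659.  -57.5  12. ]
top station [351.1 211.7] [-3.2 -0.8] [613.9 -52.3   0. ]
scene fixed_pad [274.8 248.7] [ 0.  -0.1] [468.5 -93.6  54. ]
scene thumb [322.7 236. ] [-0.9  1.1] [470.5  23.1  54. ]
scene foot [323.8 312.1] [-0.6  0.7] [659.  -57.5  12. ]
scene station [318.  305.7] [-1.3 -3.7] [613.9 -52.3   0. ]
```

View pics/crop.png

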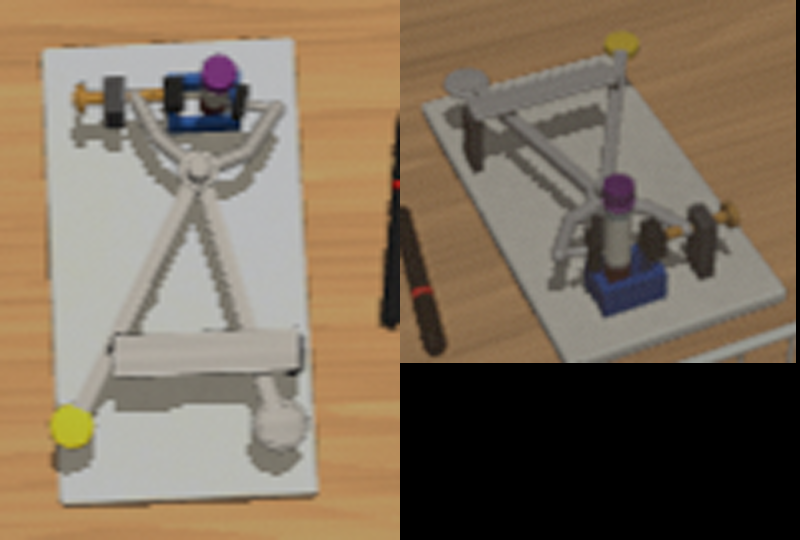

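```bash
cat >> h.py <<'E'
S=np.array([613.7,-52.7]);YAW=0.016
def st(x,y,z): c,s=np.cos(YAW),np.sin(YAW);return np.array([S[0]+c*x-s*y,S[1]+s*x+c*y,z])
def row(p,base=None,yaw=YAW):
    """shift (cm) and turn from the present pose to world p, tool down, tool x along yaw"""
    s=sense();Rt=R.from_quat(s["ee_rot"],scalar_first=True)
    Rg=R.from_matrix(np.array([[np.cos(yaw),np.sin(yaw),0],[np.sin(yaw),-np.cos(yaw),0],[0,0,-1]]))
    return (Rt.inv().apply(np.array(p)-s["eef_pos"])/10).round(2),(Rt.inv()*Rg).as_rotvec().round(3)
def thumb(q): return st(-162*np.cos(.5-q),162*np.sin(.5-q),54)
E
python3 - <<'E'
from h import *
t=thumb(0);print(t)
print(row([t[0],78,160]))
print(row([t[0],78,57]))
c=[354.7,183];print("cap",[ray("top",c,z).round(1) for z in (97,105)], st(45,-6,0))
E
```

```text
[470.30720416  22.68239915  54.        ]
(array([ 46.02, -40.04,   8.83]), array([-0.   ,  0.   ,  0.413]))
(array([ 46.02, -40.04,  19.13]), array([-0.   ,  0.   ,  0.413]))
cap [array([659.4, -65.8,  97. ]), array([657.6, -65.4, 105. ])] [658.79023603 -57.97926274   0.        ]
```

>>> step_arm:
  commands: "0 46 -40 8.8 0 0 0.413;0 46 -40 8.8 0 0 0.413;0 46 -40 8.8 0 0 0.413;0 46 -40 8.8 0 0 0.413;0 46 -40 8.8 0 0 0.413;0 46 -40 8.8 0 0 0.413;0 46 -40 8.8 0 0 0.413;0 46 -40 8.8 0 0 0.413;0 46 -40 8.8 0 0 0.413;0 46 -40 8.8 0 0 0.413;0 46 -40 8.8 0 0 0.413;0 46 -40 8.8 0 0 0.413;0 46 -40 8.8 0 0 0.413;0 46 -40 8.8 0 0 0.413;0 46 -40 8.8 0 0 0.413;0 46 -40 8.8 0 0 0.413;0 46 -40 8.8 0 0 0.413;0 46 -40 8.8 0 0 0.413;0 46 -40 8.8 0 0 0.413;0 46 -40 8.8 0 0 0.413"
  newtons: 60

```text
time_s: 3.17
eef_pos: [470.2, 76.5, 160.6]
ee_rot: [0.0, 1.0, 0.007, 0.0]
force: [-0.7, -0.2, -1.0]
grip_width: 0.001
grip_force: 0.0
```

>>> step_arm:
  commands: "0 0 0 4 0 0 0;0 0 0 8 0 0 0;0 0 0 10.3 0 0 0;0 0 0 10.3 0 0 0;0 0 0 10.3 0 0 0"

```text
time_s: 3.58
eef_pos: [470.2, 76.9, 57.5]
ee_rot: [-0.0, 1.0, 0.007, -0.001]
force: [-0.0, -0.3, 0.8]
grip_width: -0.002
grip_force: 0.0
```

Run:
```python
from h import *
im=capture("scene")[190:310,240:400];cv2.imwrite("pics/s1.png",cv2.resize(im,None,fx=5,fy=5)[:,:,::-1])
for i in range(4):
    s=sense();print(s["time_s"],s["eef_pos"].round(2),s["force"].round(2),s["wrist_torque"].round(3),s["tau"].round(3));capture("top")
```

```text
3.6333 [471.08  77.03  58.65] [ 0.35 -0.57  1.07] [-0.015 -0.034 -0.027] [-1.0300e-01 -3.8372e+01 -1.7275e+01 -2.0000e-03 -1.3000e-02 -2.0000e-03]
3.6833 [471.43  77.12  59.12] [-0.05 -0.23  0.53] [-0.019  0.022 -0.018] [-1.2700e-01 -3.9108e+01 -1.7806e+01 -2.0000e-03  1.2000e-02 -2.0000e-03]
3.7333 [471.46  77.26  59.2 ] [ 0.39 -0.23  0.95] [-0.002 -0.015 -0.011] [-1.2800e-01 -3.9664e+01 -1.8148e+01 -2.0000e-03  1.2000e-02 -1.0000e-03]
3.7833 [471.35  77.33  59.06] [0.34 0.86 0.42] [-0.006 -0.023 -0.009] [-1.1500e-01 -4.0054e+01 -1.8339e+01 -2.0000e-03  7.0000e-03 -1.0000e-03]
```

View pics/s1.png

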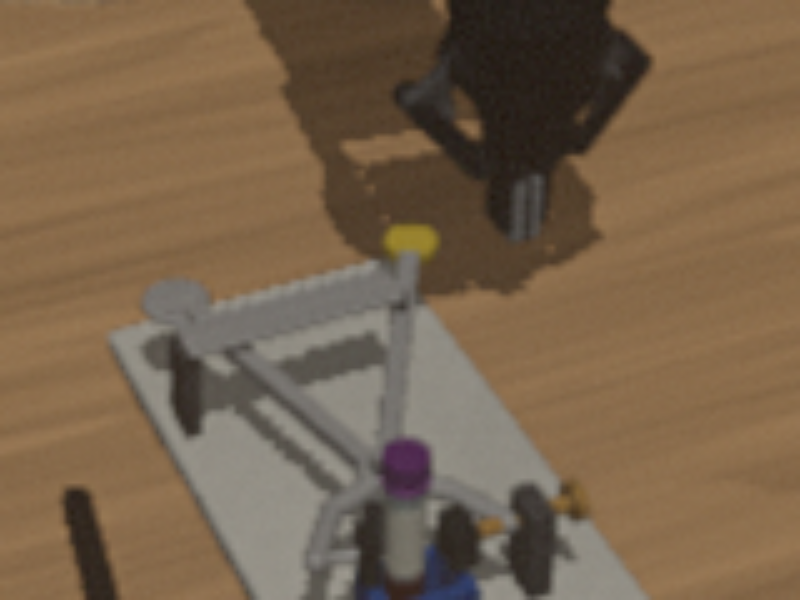

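>>> step_arm:
  commands: "0 0 0.6 0 0 0 0;0 0 1.2 0.1 0 0 0;0 0 1.7 0.1 0 0 0;0 0 1.7 0.1 0 0 0;0 0 1.9 0.1 0 0 0;0 0 1.9 0.1 0 0 0"

```text
time_s: 4.33
eef_pos: [470.6, 58.3, 56.3]
ee_rot: [-0.0, 1.0, 0.008, -0.0]
force: [-0.2, -0.2, 0.0]
grip_width: -0.001
grip_force: 0.0
```

```bash
cat > rd.py <<'E'
from h import *
import sys
n=int(sys.argv[1]) if len(sys.argv)>1 else 3
F=[];T=[];P=[]
for i in range(n):
    s=sense();F.append(s["force"]);T.append(s["tau"][0]);P.append(s["eef_pos"]);m=s["wrist_torque"]
    if i<n-1: capture("top")
c,sn=np.cos(YAW),np.sin(YAW);p=P[-1]
print(round(sense()["time_s"],2),"pos",p.round(2),"F",np.mean(F,0).round(2),"sd",np.std(F,0).round(2),"tau0",np.round(T,3),"m",m.round(3))
E
python3 rd.py 3
```

```text
4.43 pos [470.61  58.59  56.28] F [ 0.09 -0.49  0.26] sd [0.2  0.21 0.19] tau0 [-0.182 -0.271 -0.209] m [-0.017 -0.039  0.027]
```

>>> step_arm:
  commands: "0 0 0.2 0 0 0 0;0 0 0.4 0 0 0 0;0 0 0.4 0 0 0 0;0 0 0.4 0 0 0 0;0 0 0.4 0 0 0 0"

```text
time_s: 4.85
eef_pos: [470.7, 54.6, 56.3]
ee_rot: [-0.0, 1.0, 0.008, -0.0]
force: [0.3, 0.8, -0.0]
grip_width: -0.002
grip_force: 0.0
```

>>> step_arm:
  commands: "0 0 0.2 0 0 0 0;0 0 0.4 0 0 0 0;0 0 0.4 0 0 0 0;0 0 0.4 0 0 0 0;0 0 0.4 0 0 0 0"

```text
time_s: 5.27
eef_pos: [470.7, 50.5, 56.3]
ee_rot: [-0.0, 1.0, 0.008, -0.0]
force: [-1.7, 0.2, -0.2]
grip_width: 0.002
grip_force: 0.0
```

>>> step_arm:
  commands: "0 0 0.15 0 0 0 0;0 0 0.3 0 0 0 0;0 0 0.3 0 0 0 0;0 0 0.3 0 0 0 0;0 0 0.3 0 0 0 0"

```text
time_s: 5.68
eef_pos: [470.8, 47.5, 56.3]
ee_rot: [0.0, 1.0, 0.008, 0.0]
force: [0.1, -0.5, -0.8]
grip_width: 0.002
grip_force: 0.0
```

```bash
python3 rd.py 3;python3 - <<'E'
from h import *
for c in("scene","top"):
    im=capture(c);hs=cv2.cvtColor(im,cv2.COLOR_RGB2HSV);m=cv2.inRange(hs,(22,120,100),(34,255,255));m[:225]=0;m[285:]=0;m[:,:300]=0;m[:,380:]=0
    ys,xs=np.nonzero(m);print(c,len(xs),xs.mean(),ys.mean())
E
```

```text
5.78 pos [470.77  47.58  56.28] F [-0.24 -0.16 -0.06] sd [0.28 0.44 0.59] tau0 [-0.06  -0.044 -0.031] m [-0.065 -0.033  0.034]
scene 35 322.8 238.54285714285714
top 0 nan nan<stdin>:4: RuntimeWarning: Mean of empty slice.
  ret = ret.dtype.type(ret / rcount)
```

>>> step_arm:
  commands: "0 0 0.1 0 0 0 0;0 0 0.2 0 0 0 0;0 0 0.2 0 0 0 0;0 0 0.2 0 0 0 0;0 0 0.2 0 0 0 0"

```text
time_s: 6.3
eef_pos: [470.5, 45.8, 56.2]
ee_rot: [-0.0, 1.0, 0.008, -0.0]
force: [-2.8, 3.1, -0.8]
grip_width: 0.003
grip_force: 1.6
```

```bash
python3 rd.py 4
```

```text
6.45 pos [470.58  45.71  56.19] F [-2.46  2.93  0.63] sd [0.23 0.16 1.05] tau0 [-1.575 -1.506 -1.462 -1.587] m [ 0.496  0.444 -0.022]
```

>>> step_arm:
  commands: "0 0 0.1 0 0 0 0;0 0 0.2 0 0 0 0;0 0 0.2 0 0 0 0;0 0 0.2 0 0 0 0;0 0 0.2 0 0 0 0"

```text
time_s: 6.87
eef_pos: [470.7, 43.6, 56.2]
ee_rot: [-0.0, 1.0, 0.008, -0.0]
force: [-2.8, 3.9, 0.6]
grip_width: 0.001
grip_force: 1.9
```

```bash
python3 rd.py 4
```

```text
7.02 pos [470.7   43.63  56.22] F [-3.35  4.18  0.58] sd [0.52 0.29 0.07] tau0 [-1.899 -1.891 -1.874 -1.866] m [ 0.527  0.53  -0.016]
```

>>> step_arm:
  commands: "0 0 0.1 0 0 0 0;0 0 0.2 0 0 0 0;0 0 0.2 0 0 0 0;0 0 0.2 0 0 0 0;0 0 0.2 0 0 0 0"

```text
time_s: 7.43
eef_pos: [470.0, 42.1, 56.0]
ee_rot: [-0.001, 1.0, 0.008, -0.001]
force: [-4.3, 5.7, -0.1]
grip_width: 0.0
grip_force: 3.5
```

```bash
python3 rd.py 4
```

```text
7.58 pos [470.02  42.11  55.95] F [-4.98  6.6   0.13] sd [0.42 0.52 0.3 ] tau0 [-3.368 -3.352 -3.346 -3.34 ] m [ 1.096  0.879 -0.076]
```

```bash
cat >> h.py <<'E'
D=23.6
def pose(q,z=56.3,D=D):
    a=.5-q; r=st(-162*np.cos(a)+D*np.sin(a),162*np.sin(a)+D*np.cos(a),z); return r,YAW-a
def rel(q1,q0,D0=D,D1=D):
    "row from commanded pose(q0) to pose(q1)"
    (p1,y1),(p0,y0)=pose(q1,D=D1),pose(q0,D=D0);d=p1-p0
    return np.r_[(d[0]*np.cos(y0)+d[1]*np.sin(y0))/10,(d[0]*np.sin(y0)-d[1]*np.cos(y0))/10,0,0,0,-(y1-y0)].round(3)
E
python3 - <<'E'
from h import *
p,y=pose(0,D=30);print(p,y);print(row(p,yaw=y))
p,y=pose(0,D=26);print(p,y);print(row(p,yaw=y))
print(rel(.02,0),rel(.06,0),rel(.1,0), rel(.0,0,D0=30))
E
```

```text
[484.26690771  49.2366206   56.3       ] -0.484
(array([ 1.44, -0.69, -0.04]), array([-0.   ,  0.002,  0.5  ]))
[482.4056139   45.69605774  56.3       ] -0.484
(array([ 1.24, -0.34, -0.04]), array([-0.   ,  0.002,  0.5  ]))
[-0.044  0.324  0.     0.     0.    -0.02 ] [-0.112  0.976  0.     0.     0.    -0.06 ] [-0.155  1.629  0.     0.     0.    -0.1  ] [ 0.    0.64  0.    0.    0.   -0.  ]
```

>>> step_arm:
  commands: "0 0 -0.9 0 0 0 0;0 0.5 -1.2 0 0 0 0.12;0 1.0 -1.2 0 0 0 0.24;0 1.4 -1.0 0 0 0 0.36;0 1.44 -0.7 -0.04 0 0 0.48;0 1.44 -0.7 -0.04 0 0 0.5;0 1.44 -0.7 -0.04 0 0 0.5;0 1.44 -0.7 -0.04 0 0 0.5"

```text
time_s: 8.25
eef_pos: [485.4, 48.8, 56.8]
ee_rot: [0.0, 0.971, -0.238, 0.0]
force: [0.4, -0.9, 0.7]
grip_width: -0.001
grip_force: 0.0
```

```bash
cat > rd.py <<'E'
from h import *
import sys
n=int(sys.argv[1]) if len(sys.argv)>1 else 3
F=[]
for i in range(n):
    s=sense();F.append(s["force"])
    if i<n-1: capture("top")
p=s["eef_pos"];x=R.from_quat(s["ee_rot"],scalar_first=True).as_matrix()
d=p[:2]-S;c,sn=np.cos(YAW),np.sin(YAW);l=np.array([c*d[0]+sn*d[1],-sn*d[0]+c*d[1]])
# tool face angle and handle angle if contact: normal distance
a=YAW-np.arctan2(x[1,0],x[0,0]);r=np.hypot(*l)
print(round(s["time_s"],2),"pos",p.round(2),"F along tool x,y:",(x.T@np.mean(F,0)).round(2),"Fz",np.mean(F,0)[2].round(2),"q face",round(.5-a,4),"q pos",round(.5-(np.arctan2(l[1],-l[0])-np.arctan2(D,162)),4),"r",r.round(1))
E
python3 rd.py 4
```

```text
8.4 pos [485.24  48.87  56.77] F along tool x,y: [ 0.49  0.09 -0.33] Fz 0.33 q face 0.0017 q pos -0.0403 r 163.8
```

>>> step_arm:
  commands: "0 0 0.4 0 0 0 0;0 0 0.64 0 0 0 0;0 -0.04 0.93 0 0 0 -0.018;0 -0.04 0.93 0 0 0 -0.018;0 -0.04 0.93 0 0 0 -0.018;0 -0.04 0.93 0 0 0 -0.018"

```text
time_s: 8.9
eef_pos: [480.4, 40.8, 56.7]
ee_rot: [-0.0, 0.973, -0.231, -0.0]
force: [-0.2, 1.8, -0.5]
grip_width: -0.005
grip_force: 0.9
```

```bash
python3 rd.py 4
```

```text
9.05 pos [480.45  40.83  56.66] F along tool x,y: [-0.43 -2.15  0.29] Fz -0.29 q face 0.0179 q pos 0.0167 r 162.8
```

>>> step_arm:
  commands: "0 -0.02 0.15 0 0 0 -0.009;0 -0.04 0.29 0 0 0 -0.018;0 -0.04 0.29 0 0 0 -0.018;0 -0.04 0.29 0 0 0 -0.018;0 -0.04 0.29 0 0 0 -0.018"

```text
time_s: 9.47
eef_pos: [478.7, 38.4, 56.7]
ee_rot: [-0.0, 0.975, -0.222, -0.0]
force: [0.9, 2.6, -0.2]
grip_width: -0.002
grip_force: 1.7
```

```bash
python3 rd.py 4
```

```text
9.62 pos [478.78  38.37  56.67] F along tool x,y: [-1.06 -2.98  0.74] Fz -0.74 q face 0.0358 q pos 0.0349 r 162.8
```

>>> step_arm:
  commands: "0 -0.02 0.15 0 0 0 -0.009;0 -0.04 0.29 0 0 0 -0.018;0 -0.04 0.29 0 0 0 -0.018;0 -0.04 0.29 0 0 0 -0.018;0 -0.04 0.29 0 0 0 -0.018"

```text
time_s: 10.03
eef_pos: [477.3, 35.6, 56.8]
ee_rot: [0.0, 0.977, -0.213, 0.0]
force: [1.0, -0.5, 0.8]
grip_width: -0.002
grip_force: 0.0
```

```bash
python3 rd.py 4
```

```text
10.18 pos [477.31  35.78  56.75] F along tool x,y: [ 0.44  0.01 -0.4 ] Fz 0.4 q face 0.0537 q pos 0.0532 r 162.6
```

>>> step_arm:
  commands: "0 -0.02 0.15 0 0 0 -0.009;0 -0.04 0.29 0 0 0 -0.018;0 -0.04 0.29 0 0 0 -0.018;0 -0.04 0.29 0 0 0 -0.018;0 -0.04 0.29 0 0 0 -0.018"

```text
time_s: 10.6
eef_pos: [475.7, 33.5, 56.7]
ee_rot: [-0.0, 0.979, -0.205, 0.0]
force: [0.9, 1.2, -0.5]
grip_width: 0.004
grip_force: 1.0
```

```bash
python3 rd.py 4
```

```text
10.75 pos [475.72  33.45  56.72] F along tool x,y: [ 0.57 -1.68  0.09] Fz -0.09 q face 0.0718 q pos 0.0705 r 162.7
```

>>> step_arm:
  commands: "0 -0.02 0.15 0 0 0 -0.009;0 -0.04 0.29 0 0 0 -0.018;0 -0.04 0.29 0 0 0 -0.018;0 -0.04 0.29 0 0 0 -0.018;0 -0.04 0.29 0 0 0 -0.018"

```text
time_s: 11.17
eef_pos: [474.1, 31.0, 56.7]
ee_rot: [-0.0, 0.981, -0.196, 0.0]
force: [1.2, 3.4, 0.3]
grip_width: -0.0
grip_force: 1.9
```

```bash
python3 rd.py 4
```

```text
11.32 pos [474.13  30.93  56.71] F along tool x,y: [ 0.48 -3.94  0.27] Fz -0.27 q face 0.0899 q pos 0.0888 r 162.7
```

>>> step_arm:
  commands: "0 -0.02 0.15 0 0 0 -0.009;0 -0.04 0.29 0 0 0 -0.018;0 -0.04 0.29 0 0 0 -0.018;0 -0.04 0.29 0 0 0 -0.018;0 -0.04 0.29 0 0 0 -0.018"

```text
time_s: 11.73
eef_pos: [472.4, 28.2, 56.6]
ee_rot: [0.0, 0.982, -0.187, -0.0]
force: [0.5, 1.0, -0.6]
grip_width: 0.0
grip_force: 0.0
```

```bash
python3 rd.py 4
```

```text
11.88 pos [472.56  28.36  56.68] F along tool x,y: [-0.26 -0.14  0.25] Fz -0.25 q face 0.1078 q pos 0.1073 r 162.8
```

>>> step_arm:
  commands: "0 -0.02 0.15 0 0 0 -0.009;0 -0.04 0.29 0 0 0 -0.018;0 -0.04 0.29 0 0 0 -0.018;0 -0.04 0.29 0 0 0 -0.018;0 -0.04 0.29 0 0 0 -0.018"

```text
time_s: 12.3
eef_pos: [471.2, 25.9, 56.7]
ee_rot: [-0.0, 0.984, -0.178, 0.0]
force: [0.2, 3.1, -0.7]
grip_width: 0.003
grip_force: 0.9
```

```bash
python3 rd.py 4
```

```text
12.45 pos [471.2   25.91  56.7 ] F along tool x,y: [-0.43 -2.55  0.43] Fz -0.43 q face 0.1258 q pos 0.1246 r 162.7
```

>>> step_arm:
  commands: "0 -0.02 0.15 0 0 0 -0.009;0 -0.04 0.29 0 0 0 -0.018;0 -0.04 0.29 0 0 0 -0.018;0 -0.04 0.29 0 0 0 -0.018;0 -0.04 0.29 0 0 0 -0.018"

```text
time_s: 12.87
eef_pos: [469.8, 23.3, 56.7]
ee_rot: [-0.0, 0.986, -0.169, -0.0]
force: [0.4, 4.2, -0.2]
grip_width: -0.006
grip_force: 2.2
```

```bash
python3 rd.py 4
```

```text
13.02 pos [469.77  23.34  56.66] F along tool x,y: [-0.18 -4.36  0.4 ] Fz -0.4 q face 0.1438 q pos 0.1426 r 162.8
```

>>> step_arm:
  commands: "0 -0.02 0.15 0 0 0 -0.009;0 -0.04 0.29 0 0 0 -0.018;0 -0.04 0.29 0 0 0 -0.018;0 -0.04 0.29 0 0 0 -0.018;0 -0.04 0.29 0 0 0 -0.018"

```text
time_s: 13.43
eef_pos: [468.4, 20.4, 56.7]
ee_rot: [0.0, 0.987, -0.16, -0.0]
force: [0.8, -0.6, -0.0]
grip_width: 0.001
grip_force: 0.0
```

```bash
python3 rd.py 3
python3 - <<'E'
from h import *
im=capture("scene")[220:310,270:390];cv2.imwrite("pics/s2.png",cv2.resize(im,None,fx=6.6,fy=6.6)[:,:,::-1])
E
```

```text
13.53 pos [468.45  20.54  56.71] F along tool x,y: [ 0.2   0.46 -0.03] Fz 0.03 q face 0.1617 q pos 0.1616 r 162.7
```

View pics/s2.png

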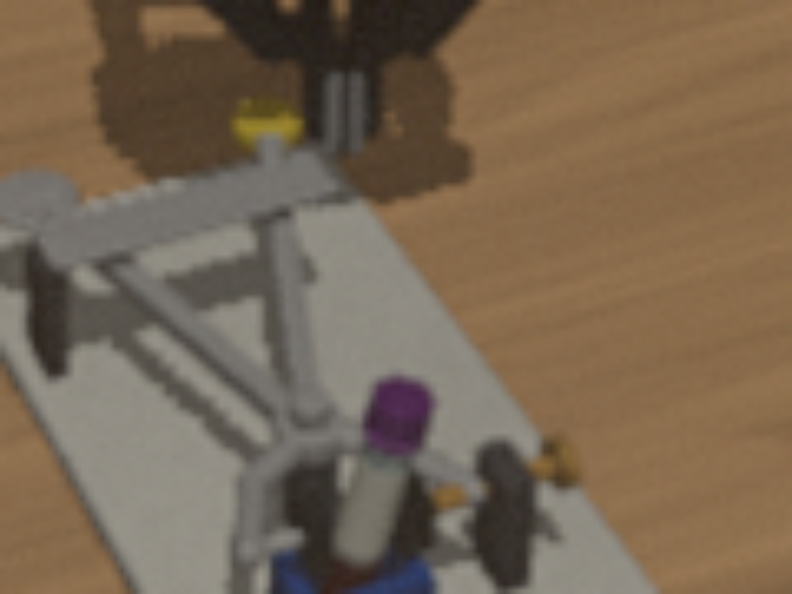

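>>> step_arm:
  commands: "0 -0.02 0.15 0 0 0 -0.009;0 -0.04 0.29 0 0 0 -0.018;0 -0.04 0.29 0 0 0 -0.018;0 -0.04 0.29 0 0 0 -0.018;0 -0.04 0.29 0 0 0 -0.018"

```text
time_s: 14.0
eef_pos: [467.2, 18.1, 56.7]
ee_rot: [-0.0, 0.988, -0.152, 0.0]
force: [0.2, 1.5, 0.5]
grip_width: 0.002
grip_force: 0.9
```

```bash
python3 rd.py 4
```

```text
14.15 pos [467.19  18.11  56.7 ] F along tool x,y: [-0.6  -1.98 -0.46] Fz 0.46 q face 0.1798 q pos 0.1785 r 162.7
```

>>> step_arm:
  commands: "0 -0.02 0.15 0 0 0 -0.009;0 -0.04 0.29 0 0 0 -0.018;0 -0.04 0.29 0 0 0 -0.018;0 -0.04 0.29 0 0 0 -0.018;0 -0.04 0.29 0 0 0 -0.018"

```text
time_s: 14.57
eef_pos: [465.9, 15.5, 56.7]
ee_rot: [-0.0, 0.99, -0.143, 0.0]
force: [1.1, 5.6, 0.5]
grip_width: 0.0
grip_force: 2.3
```

```bash
python3 rd.py 4
```

```text
14.72 pos [465.92  15.47  56.7 ] F along tool x,y: [-0.03 -4.73 -0.35] Fz 0.35 q face 0.1978 q pos 0.1965 r 162.7
```

>>> step_arm:
  commands: "0 -0.02 0.15 0 0 0 -0.009;0 -0.04 0.29 0 0 0 -0.018;0 -0.04 0.29 0 0 0 -0.018;0 -0.04 0.29 0 0 0 -0.018;0 -0.04 0.29 0 0 0 -0.018"

```text
time_s: 15.13
eef_pos: [464.6, 12.6, 56.7]
ee_rot: [0.0, 0.991, -0.134, -0.0]
force: [-0.5, 0.5, 0.7]
grip_width: -0.0
grip_force: 0.4
```

```bash
python3 rd.py 3
python3 - <<'E'
from h import *
im=capture("scene")[220:310,270:390];cv2.imwrite("pics/s3.png",cv2.resize(im,None,fx=6.6,fy=6.6)[:,:,::-1])
E
```

```text
15.23 pos [464.63  12.64  56.67] F along tool x,y: [-0.71 -0.57 -0.09] Fz 0.09 q face 0.2157 q pos 0.2155 r 162.8
```

View pics/s3.png

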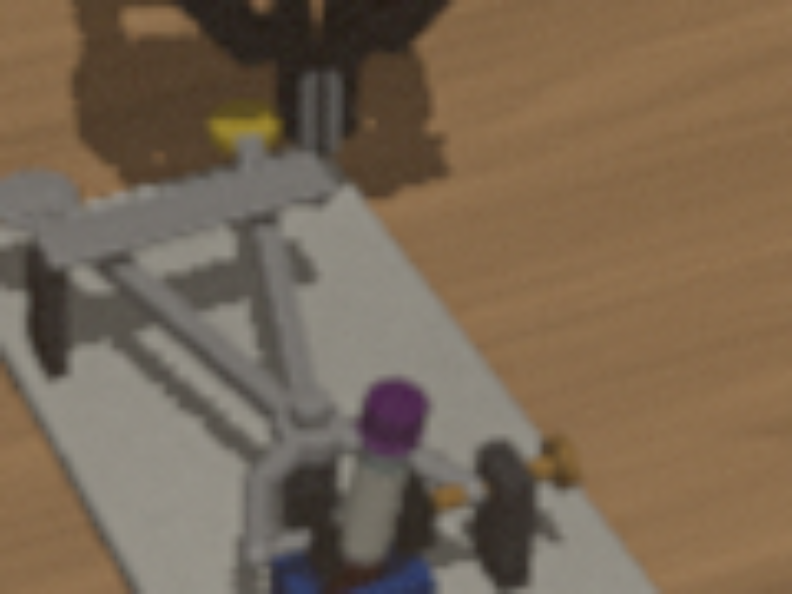

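>>> step_arm:
  commands: "0 -0.02 0.15 0 0 0 -0.009;0 -0.04 0.29 0 0 0 -0.018;0 -0.04 0.29 0 0 0 -0.018;0 -0.04 0.29 0 0 0 -0.018;0 -0.04 0.29 0 0 0 -0.018"

```text
time_s: 15.7
eef_pos: [463.5, 10.1, 56.7]
ee_rot: [-0.0, 0.992, -0.125, -0.0]
force: [-0.0, 2.0, 1.3]
grip_width: -0.001
grip_force: 1.0
```

```bash
python3 rd.py 4
```

```text
15.85 pos [463.54  10.1   56.7 ] F along tool x,y: [-0.56 -2.05 -0.96] Fz 0.96 q face 0.2338 q pos 0.2325 r 162.8
```

>>> step_arm:
  commands: "0 -0.02 0.15 0 0 0 -0.009;0 -0.04 0.29 0 0 0 -0.018;0 -0.04 0.29 0 0 0 -0.018;0 -0.04 0.29 0 0 0 -0.018;0 -0.04 0.29 0 0 0 -0.018"

```text
time_s: 16.27
eef_pos: [462.4, 7.4, 56.7]
ee_rot: [-0.0, 0.993, -0.116, -0.0]
force: [1.0, 5.1, -0.6]
grip_width: 0.001
grip_force: 2.3
```

```bash
python3 rd.py 4
```

```text
16.42 pos [462.41   7.43  56.66] F along tool x,y: [-0.23 -4.98  0.19] Fz -0.18 q face 0.2518 q pos 0.2504 r 162.8
```

>>> step_arm:
  commands: "0 -0.02 0.15 0 0 0 -0.009;0 -0.04 0.29 0 0 0 -0.018;0 -0.04 0.29 0 0 0 -0.018;0 -0.04 0.29 0 0 0 -0.018;0 -0.04 0.29 0 0 0 -0.018"

```text
time_s: 16.83
eef_pos: [461.3, 4.4, 56.7]
ee_rot: [0.0, 0.994, -0.107, -0.0]
force: [-1.1, 1.1, -0.9]
grip_width: -0.0
grip_force: 0.6
```

```bash
python3 rd.py 3
python3 - <<'E'
from h import *
im=capture("scene")[220:310,270:390];cv2.imwrite("pics/s4.png",cv2.resize(im,None,fx=6.6,fy=6.6)[:,:,::-1])
E
```

```text
16.93 pos [461.31   4.53  56.66] F along tool x,y: [-1.2  -1.43  0.33] Fz -0.33 q face 0.2697 q pos 0.2694 r 162.8
```

>>> step_arm:
  commands: "0 -0.02 0.15 0 0 0 -0.009;0 -0.04 0.29 0 0 0 -0.018;0 -0.04 0.29 0 0 0 -0.018;0 -0.04 0.29 0 0 0 -0.018;0 -0.04 0.29 0 0 0 -0.018"

```text
time_s: 17.4
eef_pos: [460.4, 1.9, 56.7]
ee_rot: [-0.0, 0.995, -0.098, 0.0]
force: [-1.1, 2.7, 0.5]
grip_width: 0.006
grip_force: 1.4
```

```bash
python3 rd.py 4
```

```text
17.55 pos [460.36   1.92  56.71] F along tool x,y: [-1.45 -2.74 -0.47] Fz 0.47 q face 0.2878 q pos 0.2865 r 162.8
```

>>> step_arm:
  commands: "0 -0.02 0.15 0 0 0 -0.009;0 -0.04 0.29 0 0 0 -0.018;0 -0.04 0.29 0 0 0 -0.018;0 -0.04 0.29 0 0 0 -0.018;0 -0.04 0.29 0 0 0 -0.018"

```text
time_s: 17.97
eef_pos: [459.4, -0.7, 56.6]
ee_rot: [-0.0, 0.996, -0.089, -0.0]
force: [0.0, 5.6, -0.1]
grip_width: -0.001
grip_force: 2.8
```

```bash
python3 rd.py 4
```

```text
18.12 pos [459.38  -0.7   56.63] F along tool x,y: [-0.64 -5.8  -0.05] Fz 0.06 q face 0.3061 q pos 0.3036 r 162.8
```

>>> step_arm:
  commands: "0 -0.02 0.15 0 0 0 -0.009;0 -0.04 0.29 0 0 0 -0.018;0 -0.04 0.29 0 0 0 -0.018;0 -0.04 0.29 0 0 0 -0.018;0 -0.04 0.29 0 0 0 -0.018"

```text
time_s: 18.53
eef_pos: [458.4, -3.6, 56.6]
ee_rot: [-0.0, 0.997, -0.08, -0.0]
force: [0.0, 4.5, 0.1]
grip_width: -0.004
grip_force: 2.1
```

```bash
python3 rd.py 4
python3 - <<'E'
from h import *
im=capture("scene")[220:310,270:390];cv2.imwrite("pics/s5.png",cv2.resize(im,None,fx=6.6,fy=6.6)[:,:,::-1])
E
```

```text
18.68 pos [458.44  -3.64  56.66] F along tool x,y: [-1.18 -3.99  0.03] Fz -0.03 q face 0.3238 q pos 0.3226 r 162.8
```

>>> step_arm:
  commands: "0 -0.02 0.15 0 0 0 -0.009;0 -0.04 0.29 0 0 0 -0.018;0 -0.04 0.29 0 0 0 -0.018;0 -0.04 0.29 0 0 0 -0.018;0 -0.04 0.29 0 0 0 -0.018"

```text
time_s: 19.15
eef_pos: [457.6, -6.5, 56.7]
ee_rot: [-0.0, 0.997, -0.071, -0.0]
force: [-0.6, 5.1, 1.8]
grip_width: 0.002
grip_force: 2.6
```

```bash
python3 rd.py 4
python3 - <<'E'
from h import *
for n in("s2","s3","s4","s5"):
    im=cv2.imread(f"pics/{n}.png");hs=cv2.cvtColor(im,cv2.COLOR_BGR2HSV);m=cv2.inRange(hs,(135,80,40),(170,255,255));m[:300]=0
    ys,xs=np.nonzero(m);g=cv2.inRange(hs,(15,80,90),(34,255,255));g[:60]=0;g[160:]=0;g[:,330:]=0;gy,gx=np.nonzero(g);print(n,"cap",xs.mean().round(1),ys.mean().round(1),"yel",gx.mean().round(1),gy.mean().round(1))
E
```

```text
19.3 pos [457.56  -6.45  56.72] F along tool x,y: [-2.16 -4.92 -0.68] Fz 0.68 q face 0.342 q pos 0.3407 r 162.8
s2 cap 398.0 415.9 yel 91.5 114.0
s3 cap 392.4 417.6 yel 86.8 115.6
s4 cap 379.1 420.8 yel 84.2 117.5
s5 cap 380.4 422.3 yel 93.3 121.7
```

>>> step_arm:
  commands: "0 -0.02 0.1 0 0 0 -0.006;0 -0.03 0.2 0 0 0 -0.012;0 -0.03 0.2 0 0 0 -0.012;0 -0.03 0.2 0 0 0 -0.012"

```text
time_s: 19.63
eef_pos: [457.0, -8.2, 56.7]
ee_rot: [-0.0, 0.998, -0.065, -0.0]
force: [-0.3, 8.2, 1.5]
grip_width: 0.001
grip_force: 3.6
```

```bash
python3 rd.py 5
```

```text
19.83 pos [457.01  -8.18  56.69] F along tool x,y: [-1.56 -7.28 -0.35] Fz 0.36 q face 0.3539 q pos 0.3518 r 162.9
```

View pics/s5.png

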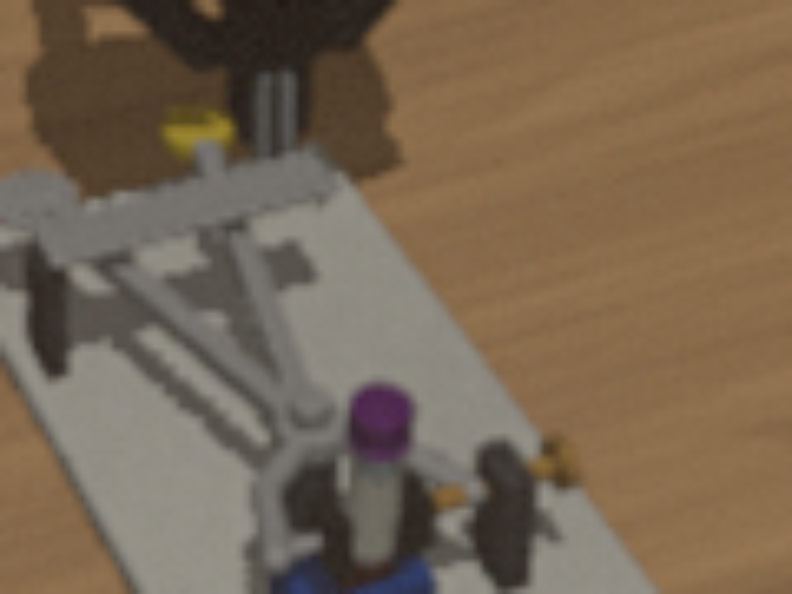

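>>> step_arm:
  commands: "0 -0.02 0.15 0 0 0 -0.009;0 -0.04 0.28 0 0 0 -0.017;0 -0.05 0.37 0 0 0 -0.023;0 -0.06 0.42 0 0 0 -0.026;0 -0.06 0.42 0 0 0 -0.026;0 -0.06 0.42 0 0 0 -0.026"

```text
time_s: 20.33
eef_pos: [455.8, -12.2, 56.6]
ee_rot: [-0.0, 0.999, -0.052, -0.0]
force: [0.0, 7.1, 0.2]
grip_width: -0.002
grip_force: 3.6
```

```bash
python3 rd.py 4
```

```text
20.48 pos [455.8  -12.24  56.64] F along tool x,y: [-1.   -7.04  0.35] Fz -0.34 q face 0.38 q pos 0.3778 r 163.0
```

>>> step_arm:
  commands: "0 0 -0.3 0 0 0 0;0 0 -0.8 0 0 0 0;0 0 -2 0 0 0 0;0 0 -4 0 0 0 0;0 0 -4 -4 0 0 0;0 0 -4 -8 0 0 0;0 0 -4 -10 0 0 0;0 0 -4 -10 0 0 0"

```text
time_s: 21.15
eef_pos: [462.4, 26.4, 161.1]
ee_rot: [0.001, 0.999, -0.052, 0.005]
force: [-0.1, -0.4, 0.3]
grip_width: 0.001
grip_force: 0.0
```

Run:
```python
from h import *
im=capture("scene");cv2.imwrite("pics/s6f.png",im[:,:,::-1]);cr=im[220:310,270:390];cv2.imwrite("pics/s6.png",cv2.resize(cr,None,fx=6.6,fy=6.6)[:,:,::-1])
hs=cv2.cvtColor(im,cv2.COLOR_RGB2HSV);m=cv2.inRange(hs,(22,120,70),(34,255,255));m[:225]=0;m[260:]=0;m[:,:280]=0;m[:,340:]=0
ys,xs=np.nonzero(m);w=ray("scene",[xs.mean(),ys.mean()],52);print(len(xs),xs.mean(),ys.mean(),w)
for q in(0,.29,.3425,.397,.45):print(q,thumb(q),proj("scene",thumb(q)-[0,0,2]))
for n in("thumb","cap_top"):
  for c in("scene","top"):
    if c=="top" and n=="thumb": it=capture("top");cv2.imwrite("pics/t6.png",it[:,:,::-1])
    for d in spot_point(c,n)[:2]:print(n,c,round(d["score"],2),d["xy"].round(1) if hasattr(d["xy"],"round") else d["xy"],ray(c,d["xy"],54 if n=="thumb" else 105).round(1))
for f,c in(("pics/s6f.png","scene"),("pics/t6.png","top")):
    hs=cv2.cvtColor(cv2.imread(f),cv2.COLOR_BGR2HSV);m=cv2.inRange(hs,(135,80,40),(170,255,255));p=proj(c,st(45,-6,100)).round().astype(int);k=np.zeros_like(m);k[p[1]-18:p[1]+18,p[0]-18:p[0]+18]=1;m=m*k
    ys,xs=np.nonzero(m);print(c,"cap",len(xs),xs.min(),xs.max(),ys.min(),ys.max(),[ray(c,[xs.mean(),ys.mean()],z).round(1) for z in(93,97)])
```

```text
61 298.72131147540983 238.78688524590163 [452.82600071 -28.64839869  52.        ]
0 [470.30720416  22.68239915  54.        ] [321.60853899 237.77119051]
0.29 [454.73896682 -21.46876673  54.        ] [301.84852036 238.52003488]
0.3425 [453.31909804 -29.85341846  54.        ] [298.32409852 239.02231208]
0.397 [452.31270239 -38.62377285  54.        ] [294.69965678 239.66198743]
0.45 [451.79362698 -47.19306115  54.        ] [291.2152684  240.39912025]
thumb scene 0.67 [299.0, 237.0] [449.  -26.4  54. ]
cap_top scene 0.4 [328.9, 278.4] [661. -48. 105.]
cap_top top 0.6 [349.1, 178.9] [667.2 -53.5 105. ]
scene cap 79 323 331 279 289 [array([661.5, -52.1,  93. ]), array([665.4, -54. ,  97. ])]
top cap 67 346 353 176 185 [array([666.1, -54.6,  93. ]), array([665.2, -54.5,  97. ])]
```

View pics/s6.png

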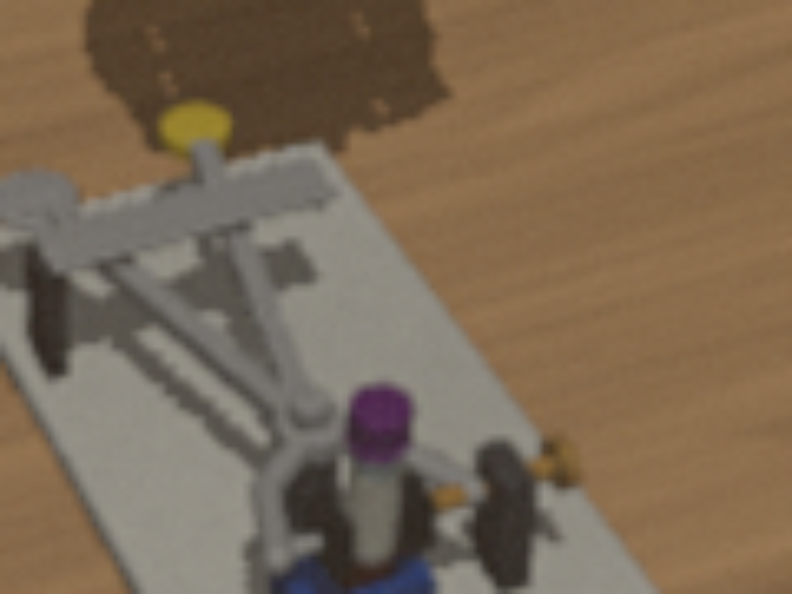

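Run:
```python
from h import *
print(row([661.5,-53.5,150],yaw=YAW-.1),sense()["eef_pos"])
```

```text
(array([20.92,  5.92,  0.51]), array([ 0.   ,  0.002, -0.02 ])) [459.63543631  27.14105605 155.56903613]
```

>>> step_arm:
  commands: "0 4 1.1 0.5 0 0 0;0 8 2.2 0.5 0 0 0;0 12 3.4 0.5 0 0 0;0 16 4.5 0.5 0 0 0;0 20 5.7 0.5 0 0 0;0 20.9 5.9 0.5 0 0 0;0 20.9 5.9 0.5 0 0 0;0 20.9 5.9 0.5 0 0 0;0 20.9 5.9 0.5 0 0 0"

```text
time_s: 22.2
eef_pos: [661.0, -52.7, 151.1]
ee_rot: [-0.0, 0.999, -0.052, -0.001]
force: [-0.6, -0.2, -0.1]
grip_width: -0.002
grip_force: 0.0
```

>>> step_arm:
  commands: "0 0 0 0.6 0 0 0;0 0 0 1.2 0 0 0;0 0 0 1.8 0 0 0;0 0 0 2.0 0 0 0;0 0 0 2.0 0 0 0;0 0 0 2.0 0 0 0"

```text
time_s: 22.7
eef_pos: [661.8, -53.1, 131.7]
ee_rot: [-0.0, 0.999, -0.052, -0.0]
force: [-0.8, -0.4, 0.4]
grip_width: -0.003
grip_force: 0.0
```

```bash
python3 rd.py 3
python3 - <<'E'
from h import *
im=capture("scene")[200:320,250:410];cv2.imwrite("pics/s7.png",cv2.resize(im,None,fx=5,fy=5)[:,:,::-1])
E
```

```text
22.8 pos [661.94 -53.16 132.01] F along tool x,y: [-0.36 -0.05  0.21] Fz -0.21 q face 0.3798 q pos 3.7606 r 48.2
```

View pics/s7.png

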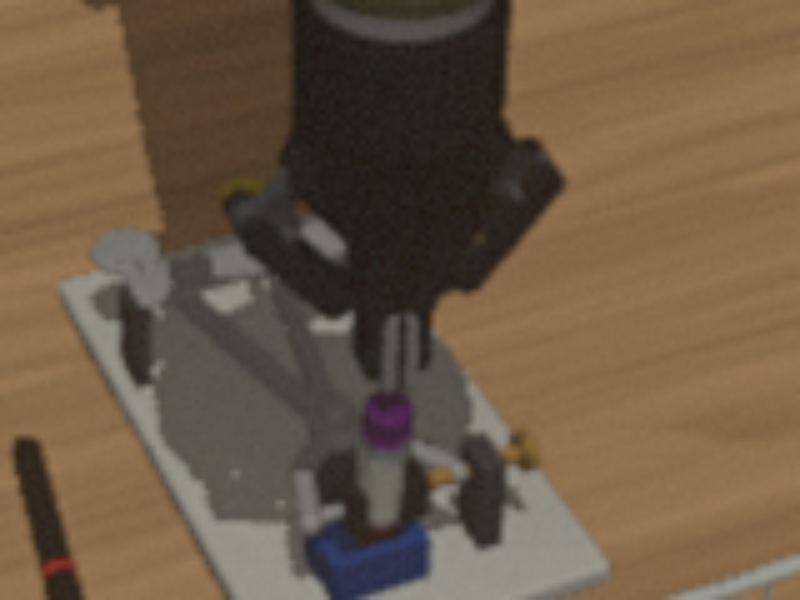

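>>> step_arm:
  commands: "0 0 0.2 0.5 0 0 0;0 0 0.2 0.9 0 0 0;0 0 0.2 0.9 0 0 0;0 0 0.2 1.0 0 0 0;0 0 0.2 1.1 0 0 0;0 0 0.2 1.1 0 0 0"

```text
time_s: 23.35
eef_pos: [661.8, -55.3, 121.2]
ee_rot: [0.0, 0.999, -0.052, 0.0]
force: [-0.3, -1.0, 3.4]
grip_width: -0.005
grip_force: 2.0
```

>>> step_arm:
  commands: "0 0 0 0.05 0 0 0;0 0 0 0.1 0 0 0;0 0 0 0.15 0 0 0;0 0 0 0.2 0 0 0;0 0 0 0.2 0 0 0;0 0 0 0.2 0 0 0"

```text
time_s: 23.85
eef_pos: [661.7, -55.3, 119.4]
ee_rot: [0.0, 0.999, -0.052, 0.0]
force: [-1.9, -0.6, 5.7]
grip_width: -0.002
grip_force: 2.8
```

>>> step_arm:
  commands: "0 0 0 0.05 0 0 0;0 0 0 0.1 0 0 0;0 0 0 0.15 0 0 0;0 0 0 0.15 0 0 0;0 0 0 0.15 0 0 0"

```text
time_s: 24.27
eef_pos: [661.7, -55.3, 117.9]
ee_rot: [0.0, 0.999, -0.052, 0.0]
force: [-1.8, -1.3, 6.4]
grip_width: -0.002
grip_force: 2.8
```

>>> step_arm:
  commands: "0 0 0 0.05 0 0 0;0 0 0 0.1 0 0 0;0 0 0 0.15 0 0 0;0 0 0 0.2 0 0 0;0 0 0 0.2 0 0 0;0 0 0 0.2 0 0 0"

```text
time_s: 24.77
eef_pos: [661.6, -55.3, 115.8]
ee_rot: [0.0, 0.999, -0.052, 0.0]
force: [-1.7, -0.1, 5.5]
grip_width: -0.0
grip_force: 2.8
```

>>> step_arm:
  commands: "0 0 0 0.04 0 0 0;0 0 0 0.08 0 0 0;0 0 0 0.1 0 0 0;0 0 0 0.1 0 0 0;0 0 0 0.1 0 0 0"

```text
time_s: 25.18
eef_pos: [661.6, -55.3, 114.8]
ee_rot: [0.0, 0.999, -0.052, 0.0]
force: [-2.8, -1.0, 5.8]
grip_width: 0.0
grip_force: 2.9
```

>>> step_arm:
  commands: "0 0 0 0.03 0 0 0;0 0 0 0.05 0 0 0;0 0 0 0.05 0 0 0;0 0 0 0.05 0 0 0"

```text
time_s: 25.52
eef_pos: [661.7, -55.3, 114.7]
ee_rot: [0.0, 0.999, -0.052, 0.0]
force: [-4.0, -1.4, 8.8]
grip_width: 0.001
grip_force: 3.9
```

>>> step_arm:
  commands: "0 0 0 0.03 0 0 0;0 0 0 0.05 0 0 0;0 0 0 0.05 0 0 0;0 0 0 0.05 0 0 0"

```text
time_s: 25.85
eef_pos: [661.8, -55.4, 114.7]
ee_rot: [0.0, 0.999, -0.052, 0.001]
force: [-4.0, -0.8, 10.4]
grip_width: 0.001
grip_force: 5.0
```

>>> step_arm:
  commands: "0 0 0 0.04 0 0 0;0 0 0 0.07 0 0 0;0 0 0 0.07 0 0 0;0 0 0 0.07 0 0 0"

```text
time_s: 26.18
eef_pos: [662.0, -55.4, 114.5]
ee_rot: [0.0, 0.999, -0.052, 0.001]
force: [-5.0, 0.2, 12.3]
grip_width: 0.0
grip_force: 6.6
```

>>> step_arm:
  commands: "0 0 0 -0.5 0 0 0;0 0 0 -2 0 0 0;0 0 0 -5 0 0 0;0 -4 -1 -6 0 0 0;0 -8 -1.5 -6 0 0 0;0 -12 -2 -6 0 0 0;0 -12 -2 -6 0 0 0;0 -12 -2 -6 0 0 0"

```text
time_s: 26.85
eef_pos: [542.9, -22.1, 172.6]
ee_rot: [-0.0, 0.999, -0.052, -0.0]
force: [1.4, 0.7, -0.6]
grip_width: -0.002
grip_force: 0.0
```

Run:
```python
from h import *
im=capture("scene")[200:320,250:410];cv2.imwrite("pics/s8.png",cv2.resize(im,None,fx=5,fy=5)[:,:,::-1])
t=thumb(.3425);print(t)
p=[t[0]-1,t[1]+1,100]
print(row(p,yaw=YAW),sense()["eef_pos"],sense()["time_s"])
```

```text
[453.31909804 -29.85341846  54.        ]
(array([-9.13,  1.56,  7.3 ]), array([ 0.   , -0.001, -0.12 ])) [544.60585688 -22.77646692 173.07786292] 26.9
```

View pics/s8.png

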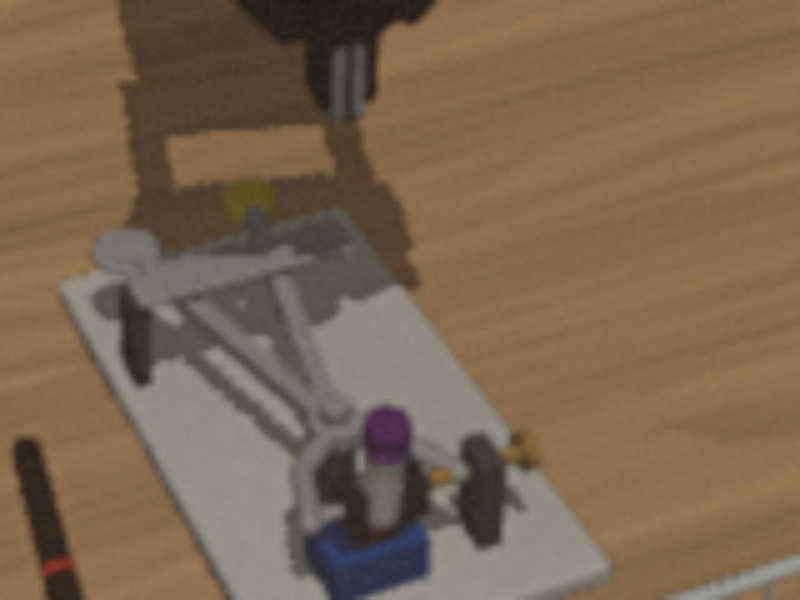

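>>> step_arm:
  commands: "0 -4 0.7 0 0 0 0;0 -8 1.4 2 0 0 0;0 -9.1 1.6 5 0 0 0;0 -9.1 1.6 7.8 0 0 0;0 -9.1 1.6 7.8 0 0 0;0 -9.1 1.6 7.8 0 0 0;0 -9.1 1.6 7.8 0 0 0"

```text
time_s: 27.48
eef_pos: [454.1, -29.8, 95.9]
ee_rot: [0.0, 0.999, -0.052, 0.001]
force: [1.4, -0.6, 0.8]
grip_width: 0.002
grip_force: 0.0
```

```bash
python3 rd.py 2;python3 - <<'E'
from h import *
for q in(.3425,.28,.22,.16,.1,.05,0,-.03):
    t=thumb(q);print(q,row([t[0],t[1]+.7,64.5],yaw=YAW-.12)[0])
E
```

```text
27.53 pos [454.04 -29.73  96.02] F along tool x,y: [ 0.93 -0.   -0.48] Fz 0.49 q face 0.3799 q pos 0.4858 r 161.3
0.3425 [-0.09 -0.05  3.15]
0.28 [-0.02 -1.06  3.15]
0.22 [ 0.11 -2.03  3.15]
0.16 [ 0.29 -2.98  3.15]
0.1 [ 0.53 -3.92  3.15]
0.05 [ 0.77 -4.69  3.15]
0 [ 1.06 -5.45  3.15]
-0.03 [ 1.24 -5.9   3.15]
```

Press partway first to confirm contact.

>>> step_arm:
  commands: "0 0 0 1.0 0 0 0;0 0 0 2.0 0 0 0;0 0 0 2.4 0 0 0;0 0 0 2.6 0 0 0;0 0 0 2.7 0 0 0;0 0 0 2.7 0 0 0;0 0 0 2.7 0 0 0"

```text
time_s: 28.12
eef_pos: [452.9, -29.4, 68.2]
ee_rot: [0.0, 0.999, -0.052, 0.001]
force: [2.0, 0.2, 2.0]
grip_width: 0.004
grip_force: 1.1
```

```bash
python3 rd.py 4
```

```text
28.27 pos [452.68 -29.35  67.96] F along tool x,y: [ 1.76 -0.87 -2.12] Fz 2.13 q face 0.3798 q pos 0.4846 r 162.7
```

>>> step_arm:
  commands: "0 0 0 0.15 0 0 0;0 0 0 0.3 0 0 0;0 0 0 0.4 0 0 0;0 0 0 0.4 0 0 0;0 0 0 0.4 0 0 0;0 0.03 -0.5 0.4 0 0 0;0 0.07 -1.0 0.4 0 0 0;0 0.12 -1.5 0.4 0 0 0;0 0.2 -2.0 0.4 0 0 0;0 0.3 -2.5 0.4 0 0 0;0 0.4 -3.0 0.4 0 0 0;0 0.5 -3.5 0.4 0 0 0;0 0.65 -4.0 0.4 0 0 0;0 0.8 -4.5 0.4 0 0 0;0 0.95 -5.0 0.4 0 0 0;0 1.1 -5.4 0.4 0 0 0;0 1.1 -5.4 0.4 0 0 0"

```text
time_s: 29.68
eef_pos: [468.7, 24.0, 63.4]
ee_rot: [-0.0, 0.999, -0.052, -0.0]
force: [-0.6, -0.0, 4.7]
grip_width: 0.001
grip_force: 1.9
```

```bash
python3 rd.py 3;python3 - <<'E'
from h import *
im=capture("scene")[200:320,250:410];cv2.imwrite("pics/s9.png",cv2.resize(im,None,fx=5,fy=5)[:,:,::-1])
hs=cv2.cvtColor(cv2.imread("pics/s9.png"),cv2.COLOR_BGR2HSV);m=cv2.inRange(hs,(22,100,50),(34,255,255));m[:120]=0;m[260:]=0;ys,xs=np.nonzero(m);print(len(xs),xs.mean(),ys.mean())
print((proj("scene",thumb(0)-[0,0,2])-[250,200])*5)
E
```

```text
29.78 pos [468.69  23.73  63.4 ] F along tool x,y: [-0.58 -1.36 -4.28] Fz 4.28 q face 0.3799 q pos 0.1436 r 163.9
809 358.7218788627936 209.47095179233622
[358.04269496 188.85595253]
```

>>> step_arm:
  commands: "0 0 0 -0.4 0 0 0;0 0 0 -1 0 0 0;0 0 0 -3 0 0 0;0 0 0 -7 0 0 0;0 0 0 -11 0 0 0;0 -4 0 -14 0 0 0;0 -8 0 -14 0 0 0;0 -8 0 -14 0 0 0;0 -8 0 -14 0 0 0"

```text
time_s: 30.58
eef_pos: [387.8, 31.9, 204.3]
ee_rot: [0.0, 0.999, -0.052, 0.001]
force: [0.4, -0.5, -0.5]
grip_width: -0.0
grip_force: 0.0
```

Run:
```python
from h import *
im=capture("scene");im=im[200:320,250:410];cv2.imwrite("pics/s10.png",cv2.resize(im,None,fx=5,fy=5)[:,:,::-1])
print(sense()["time_s"],sense()["eef_pos"])
```

```text
30.6333 [389.1088651   31.56114996 204.08981117]
```

View pics/s10.png

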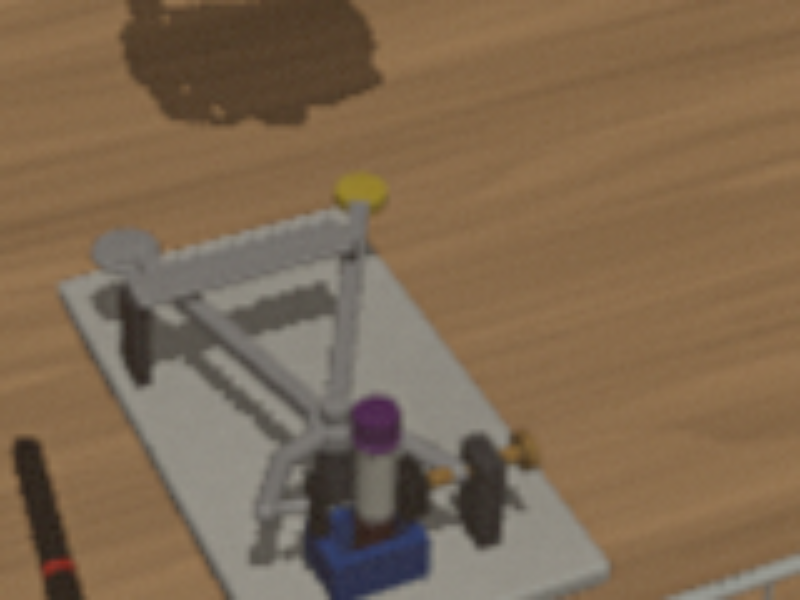

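The picture shows the yellow disc at crop (361,190), which matches the fully open position. The capped tube stands upright in its foot.

```bash
python3 -c "
from rig import *
print(finish_job())"
```

```text
the job is handed in; nothing more can be done
None
```

I handed the job in at about 31 s: the clamp held the tube by itself at an estimated 9 N, the cap was pressed to its hard stop at about 12 N, and the handle is now sprung wide open with the capped tube standing in its foot. I could only feel roughly where the tube met the far jaw (about 0.28 rad), so the two-click count (notches 0.288 and 0.3425) is likely but not certain.

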